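Shake the lacquer pots on the touch mixer and rack them

TASK

Take the rosewood dome off the touch mixer and stand it on the slate coaster, then shake the pots that are there in the order white, yellow, blue, black: hold each upright, centred on the orange sprung pad, and press it down until the pad is fully home for a good second. Slide every shaken pot along a lane of the low rack, one pot to a lane, under the roof until it stands against the brass stop at the back. Finally put the dome back squarely over the mixer's pad, and leave the funnel, the dome box, the marble and the horn spacer where they are.

Things in the scene. Friction and masses are not known exactly. Their poses are not given: they have to be found in the camera images.
- pot_white: white closed lacquer pot, an upright cylinder 60 mm in diameter and 66 mm tall, about 0.2 to 0.35 kg, white with a thin aluminium band near the top and an aluminium disc on the lid; origin: centre of its underside, z up. May be absent (no pose from the start)
- pot_yellow: yellow closed lacquer pot, an upright cylinder 60 mm in diameter and 66 mm tall, about 0.2 to 0.35 kg, yellow with a thin aluminium band near the top and an aluminium disc on the lid; origin: centre of its underside, z up. May be absent (no pose from the start)
- pot_blue: blue closed lacquer pot, an upright cylinder 60 mm in diameter and 66 mm tall, about 0.2 to 0.35 kg, blue with a thin aluminium band near the top and an aluminium disc on the lid; origin: centre of its underside, z up. May be absent (no pose from the start)
- pot_black: black closed lacquer pot, an upright cylinder 60 mm in diameter and 66 mm tall, about 0.2 to 0.35 kg, black with a thin aluminium band near the top and an aluminium disc on the lid; origin: centre of its underside, z up. May be absent (no pose from the start)
- mixer: touch mixer, fixed: a round grey housing 120 mm wide at the foot, 110 mm at its flat top, 50 mm high, with an orange round pad (64 mm across) in the middle of the top. Origin: centre of the underside, z up
- pad_top (a point): centre of the orange pad's flat upper face, which stands 62 mm above the shelf at rest. The pad is sprung: it starts to yield at about 3 N, needs about 12 N to go all the way down its 12 mm travel, and then meets a hard stop; a pot's own weight sinks it only about 1 mm
- mixer_pad (a joint): travel of the sprung pad in m: 0 up, 0.012 fully down; it springs back when let go
- dome: rosewood dust dome, loose, 0.15 kg, 96 mm across its foot, 40 mm high, with an upright brass knob on top, 24 mm in diameter, 40 to 72 mm above the foot. Origin: centre of the foot, z up. It starts on the mixer's top (foot 50 mm above the shelf) covering the pad without touching it: hollow inside, 88 mm across at the foot, 80 mm at 12 mm up, 21 mm deep
- coaster: grey slate coaster, fixed, 110 x 110 x 8 mm; origin: centre of its underside, z up
- rack: low wooden rack, fixed: a clear acrylic roof over three lanes along its x axis, open at the front (-x). Origin: on the shelf, below the middle of the roof's front edge; x points into the rack, z up. Roof: x = 0 to 85 mm, 258 mm wide along y, underside 76 and top 84 mm above the shelf
- rack_lane (a point): middle of the middle lane's front end, on the shelf (rack frame x = -130 mm, y = 0). Lanes are centred at rack y = -80, 0 and +80 mm, 74 mm wide between low rails (6 mm thick, 15 mm high) from rack x = -130 to +48 mm; pots stand and slide on the shelf itself between the rails (2 to 5 N to slide)
- rack_stop (a point): middle of the front face of the fixed brass stop bar, 25 mm high, that crosses the back of all lanes, on the shelf (rack frame x = 48 mm, y = 0). A pot against it has its centre at rack x = 18 mm and stands 12 mm proud of the roof's edge
- funnel_stand: bystander: white plastic funnel in a steel holder over a glass jar, base 90 x 90 mm, 138 mm tall, loose; origin: centre of its underside
- box: bystander: round rosewood dome box with a brass cam lock, 110 mm across, 80 mm tall, loose; origin: centre of its underside
- marble: bystander: pearly marble on a dark wooden ring foot, 56 mm across, 52 mm tall, loose; origin: centre of its underside
- comb: bystander: stubby comb-shaped horn spacer lying flat, about 57 x 80 x 12 mm, loose; origin: on its underside
Things that resemble listed ones, but are neither listed nor needed, are in the scene too. What is shaped like the dome but green is not meant. There is more than one size of the coaster; the one meant has the size given above.

How it is judged:
By the outcome, as a careful person would: the job done as asked, in the order asked, and still so for the second after the job is handed in, with the robot touching nothing.
Of pot_white, pot_yellow, pot_blue, pot_black only 2 to 3 are there at a start; the rules pass over those that are not, and their reading is None.
At some moment in a run one of pot_white, pot_yellow, pot_blue, pot_black may be knocked a few centimetres aside while the robot is not near it.
It also fails if it takes over 210 s, if anything falls off the work surface, if the arm or the gripper's body presses on something with over 40 N, if the wrist force passes 120 N, or if a joint passes its speed limit or range.

ROBOT

A 7-joint arm with a two-finger parallel gripper is mounted at the origin on the work surface. World frame = base frame: x ahead of the robot, y to its left, z up, the work surface at z = 0. Lengths are in mm, angles in rad, forces in N, time in s.
With the tool pointing down it reaches from about 425 to 875 mm from the base axis. Payload 4.7 kg.
Tool frame: the origin (TCP) lies midway between the tips of the shut fingers; the grasp point (between the pads) lies 19 mm behind it; x points along the fingers, z is the direction in which the jaws open and shut, and the axes are right-handed (so a half turn about x gives the same grasp; the last joint's range is limited). The gripper opens to 87 mm and grips with 3 to 60 N. Pads are 19 mm wide; open, the fingers measure 117 mm over their backs; the gripper's body (75 mm by 190 mm) begins 51 mm behind the grasp point.
Start: joints at [-1.324, 0.321, -0.07, 1.45, 0.023, 1.371, -0.057], TCP at [149.983, 632.48, 222.587] pointing down, gripper open.
Joint ranges: [-2.86, 2.86], [-0.3, 2.09], [-1.38, 1.24], [0.06, 2.45], [-1.56, 4.7], [0.09, 2.05], [-2.69, 2.69]. Speed limits (rad/s): [2.57, 2.57, 3.14, 3.14, 3.14, 3.14, 3.14].

INTERFACE

Orientations are given as [roll, pitch, yaw] about the fixed x, y, z axes, in that order (R = Rz(yaw) Ry(pitch) Rx(roll)).
In Python, from rig import robot, move_gripper, kin, readout, imaging, order gives the robot as it stands. The module is installed in compiled form; this text tells all that it offers. Calls block until the motion is done:
- robot.move_ptp(position, orientation): joint-space move of the TCP to a pose.
- robot.move_l(position, frame=None, vel=150): straight line of the TCP; frame=None keeps the orientation; vel is the mean speed in mm/s.
- robot.set_joints(angles): joint-space move.
- move_gripper(opening, grasp_force=None): opening from 0.0 (shut) to 1.0 (fully open); grasp_force is the grip in N (None keeps the last); returns when the fingers have stopped.
- robot.dwell(seconds).
- kin.inverse_kinematics(position, orientation): joint angles nearest the present ones, or None.
- readout.get_state(): the state.
- imaging.snapshot(name): name is "scene" or "top"; returns the picture (480x640x3 uint8, red, green, blue); there is no depth.
- imaging.camera_info(name): a dict with "fx", "fy", "cx", "cy" (pixels), "rvec" (rotation vector, rad) and "tvec" (3), from world to camera coordinates, as OpenCV has them. Camera axes: x right, y down, z forward; pixel columns grow to the right and rows downward; lengths in mm; the calibration is good to about 2 mm. A picture is of the moment at which its call begins. camera_info takes no time and is no camera call.
A pose or a line that the arm cannot do raises robot.Unreachable and nothing moves.
- order.finish_job(): hands the job in, once; it reports no verdict.
The state is a dict: "time": time; "joints": joint angles; "joint_vel": joint speeds; "joint_efforts": joint torques, N m; "ee_pos": TCP position; "orientation": TCP orientation; "wrist_force": force on the tool from outside, world axes, zero at the start; "torque": the same for the moment, N m; "gripper_width": opening from 0.0 (shut) to 1.0 (fully open).
Only numpy, scipy, OpenCV 4.12 (cv2) and the standard library are available. Lean on these libraries where they do the work, as an engineer would, in place of code of your own. Each camera call takes 0.05 s, during which the arm holds its last target.

## Working session

There is one attempt and no reset: what is moved stays moved. The work goes in short steps, each a Python script; the robot and the scene stay as the last script left them, time stands still between calls to the robot, and variables do not carry over. Pictures are saved under pics/ and viewed, and the job is handed in when it is done.

```bash
ls; mkdir -p pics; python3 - <<'E'
from rig import robot, move_gripper, kin, readout, imaging, order
import cv2
for n in ("scene","top"):
    im=imaging.snapshot(n); cv2.imwrite(f"pics/{n}0.png",im[:,:,::-1]); print(imaging.camera_info(n))
print(readout.get_state())
E
```

```text
pics
{'fx': 506.78709113715104, 'fy': 506.78709113715104, 'cx': 320.74365250967236, 'cy': 238.7012920102288, 'rvec': array([ 2.21891803,  1.22945947, -0.43271452]), 'tvec': array([-358.127403  , -308.78426104, 1520.47651845])}
{'fx': 480.3875319689863, 'fy': 480.3875319689863, 'cx': 328.88466481850975, 'cy': 248.20229535917744, 'rvec': array([ 2.1002306 , -2.15502806,  0.14806403]), 'tvec': array([ 93.46527732, 562.07152981, 983.57919182])}
{'time': 0.1, 'joints': array([-1.32391434,  0.32175472, -0.0700922 ,  1.45156123,  0.02258003,
        1.3708279 , -0.05689275]), 'joint_vel': array([ 7.26296517e-04, -2.17821982e-03,  5.28686699e-06, -1.51343837e-03,
       -1.49647383e-03, -1.38378325e-03, -1.08332209e-03]), 'joint_efforts': array([-2.76971859e-04, -4.92574096e+01, -4.05866643e-01, -3.13393021e+01,
       -6.42003911e-02,  3.96299665e-02,  7.15288547e-05]), 'ee_pos': array([149.86395066, 631.96239998, 221.56302495]), 'orientation': array([-3.09999765,  1.56903192, -1.76194491]), 'wrist_force': array([-0.06466736,  0.75299308, -0.05545846]), 'torque': array([-0.0255333 , -0.01822527,  0.03432599]), 'gripper_width': 1.0014561538709281}
```

View pics/scene0.png

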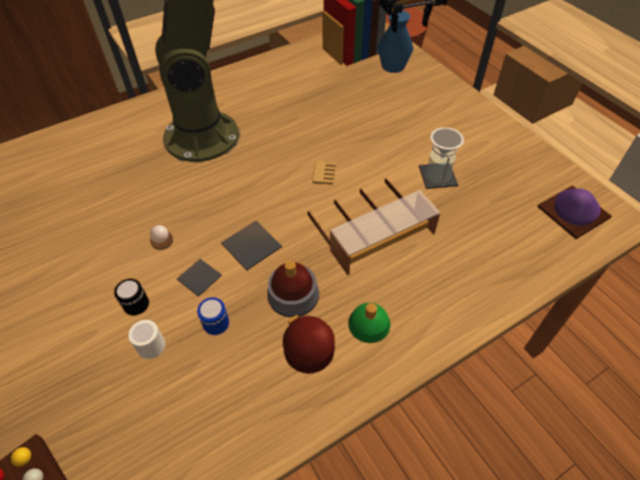

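View pics/top0.png

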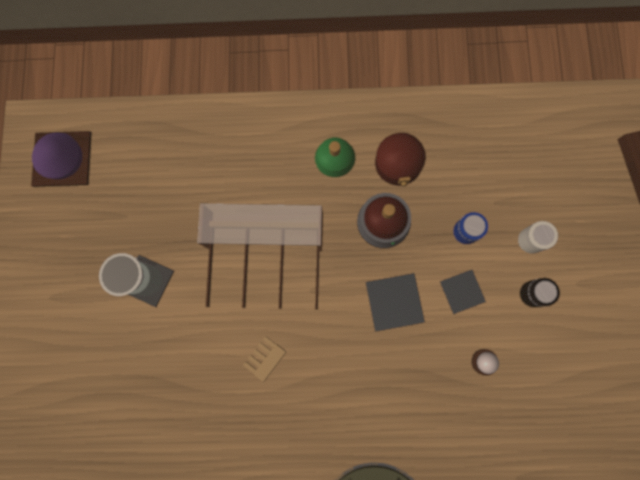

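The top view shows:
- **Dome on mixer:** knob at (388,211). Lookalikes are the green dome (335,155) and the plain red-brown box (400,158).
- **Coasters:** large slate (395,302), small slate (463,291), and a slate under the funnel (150,281).
- **Pots:** blue (472,227), white (540,236) and black (542,292). I see no yellow pot.
- **Other:** rack (260,225), with its lanes opening downward in the picture.

Next I'll check close crops and measure.

```bash
cat > h.py <<'E'
import numpy as np, cv2
from scipy.spatial.transform import Rotation as Rn
from rig import robot, move_gripper, kin, readout, imaging, order
def cam(n):
    c=imaging.camera_info(n); R=cv2.Rodrigues(np.array(c["rvec"]))[0]; K=np.array([[c["fx"],0,c["cx"]],[0,c["fy"],c["cy"]],[0,0,1.]])
    return K,R,np.array(c["tvec"],float)
def px2w(n,uv,z):
    K,R,t=cam(n); d=R.T@np.linalg.inv(K)@np.array([uv[0],uv[1],1.]); C=-R.T@t
    return C+d*(z-C[2])/d[2]
def w2px(n,p):
    K,R,t=cam(n); q=(R@np.atleast_2d(p).T).T+t; q=q@K.T; return q[:,:2]/q[:,2:]
E
python3 - <<'E'
from h import *
t=cv2.imread("pics/top0.png"); s=cv2.imread("pics/scene0.png")
a=cv2.resize(t[120:330,310:580],None,fx=2.9,fy=2.8,interpolation=cv2.INTER_CUBIC); cv2.imwrite("pics/c1.png",a)
cv2.imwrite("pics/c2.png",cv2.resize(s[220:380,100:340],(800,533),interpolation=cv2.INTER_CUBIC))
cv2.imwrite("pics/c3.png",cv2.resize(t[190:320,185:335],(690,598),interpolation=cv2.INTER_CUBIC))
for n in("top","scene"):
    K,R,T=cam(n); print(n,-R.T@T)
P={"knob":(388,211,122),"blue":(474,226,66),"white":(543,235,66),"black":(545,292,66),"coaster":(395,302,8),"small":(463,291,8),"rackFL":(200,243,84),"rackFR":(321,243,84),"lanes":(247,306,15),"lanes2":(281,307,15)}
for k,(u,v,z) in P.items(): print(k,px2w("top",(u,v),z).round(1))
E
```

```text
top [ 399.42294183   58.86797014 1062.5836743 ]
scene [1192.4516187  -306.4725687  1009.74526566]
knob [624.2 -42.7 122. ]
blue [ 599.9 -227.6   66. ]
white [ 576.6 -369.4   66. ]
black [ 457.9 -362.2   66. ]
coaster [447.9 -61.4   8. ]
small [ 468.  -210.2    8. ]
rackFL [576.6 346.1  84. ]
rackFR [569.5  94.3  84. ]
lanes [446.9 260.8  15. ]
lanes2 [442.9 186.7  15. ]
```

View pics/c1.png

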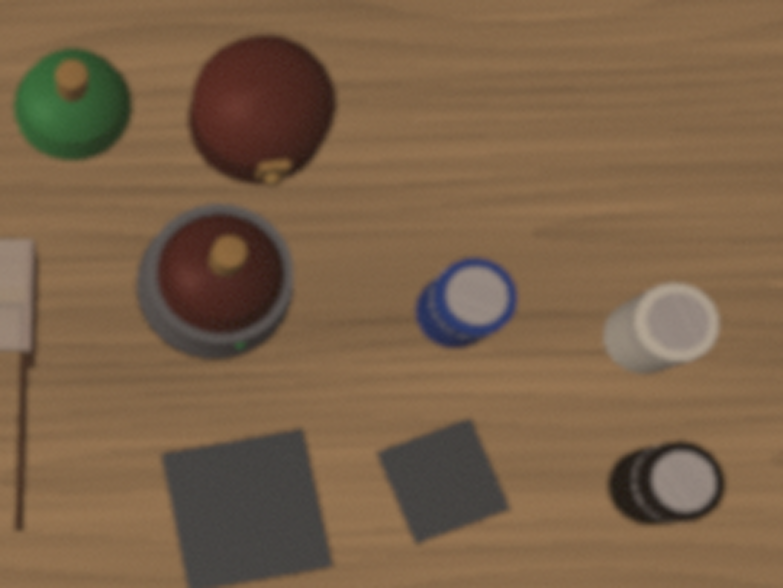

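View pics/c2.png

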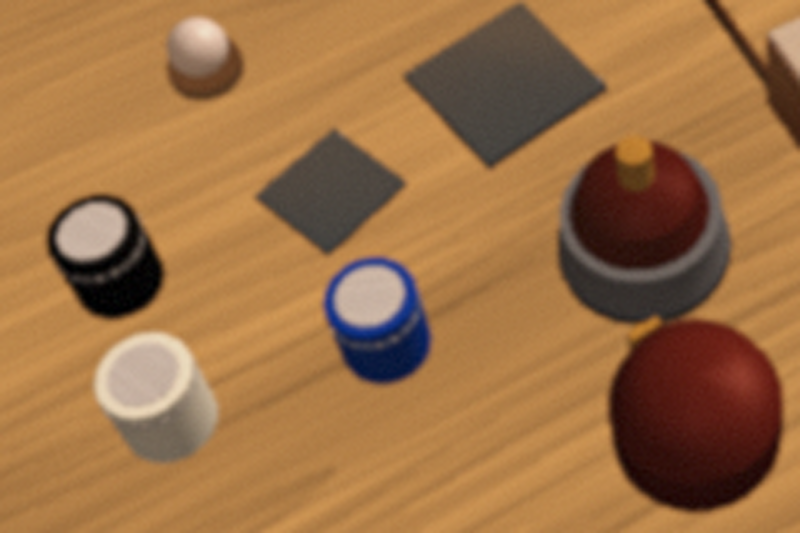

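View pics/c3.png

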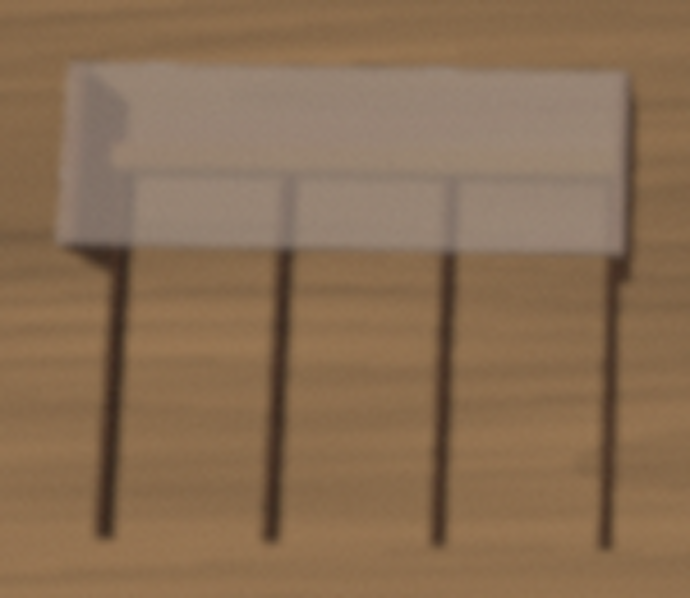

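```bash
python3 - <<'E'
from h import *
fr={n:np.mean([imaging.snapshot(n).astype(float) for _ in range(6)],0).astype(np.uint8)[:,:,::-1].copy() for n in("top","scene")}
for n in fr: cv2.imwrite(f"pics/{n}avg.png",fr[n])
t,s=fr["top"],fr["scene"]
f=lambda im,u,v:cv2.resize(im[v-28:v+28,u-28:u+28],(392,392),interpolation=cv2.INTER_CUBIC)
cv2.imwrite("pics/c4.png",np.hstack([f(t,540,236),f(s,148,338)]))
cv2.imwrite("pics/c5.png",np.hstack([f(t,542,292),f(s,131,296)]))
E
```

```text
(no output)
```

View pics/c4.png

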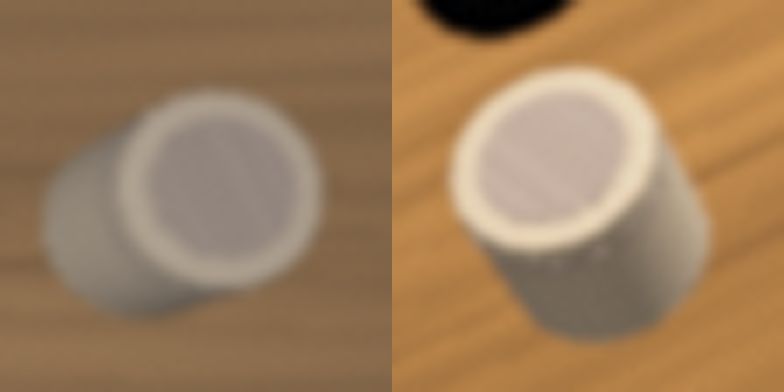

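View pics/c5.png

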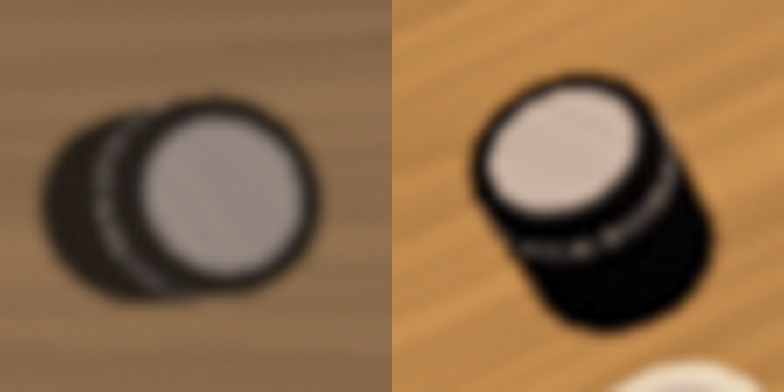

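```bash
cat >> h.py <<'E'
from scipy.optimize import minimize
TH=np.linspace(0,2*np.pi,72,endpoint=False)
def cylpts(x,y,rings):
    return np.vstack([np.c_[x+r*np.cos(TH),y+r*np.sin(TH),0*TH+z] for r,z in rings])
def sil(n,pts,shape=(480,640)):
    hu=cv2.convexHull(w2px(n,pts).astype(np.float32))
    m=np.zeros((shape[0]*4,shape[1]*4),np.uint8)
    cv2.fillConvexPoly(m,np.round((hu+0.5)*4).astype(np.int32),255)
    return cv2.resize(m,(shape[1],shape[0]),interpolation=cv2.INTER_AREA)/255.
def grab(k=3):
    return {n:np.mean([imaging.snapshot(n).astype(np.float32) for _ in range(k)],0).astype(np.uint8) for n in("top","scene")}
def masks(im,name):
    hsv=cv2.cvtColor(im,cv2.COLOR_RGB2HSV); H,S,V=[hsv[...,i].astype(int) for i in range(3)]
    if name=="white": m=(S<70)&(V>70)
    if name=="black": m=((V<60))|((S<60)&(V>60))
    if name=="blue": m=((H>100)&(H<135)&(S>80))|((S<60)&(V>90))
    if name=="mixer": m=((S<60)&(V<140))|((H<9)|(H>170))&(S>100)|((H<25)&(S>60)&False)
    return m
def fit(ims,name,xy0,rings,cams=("top","scene"),r=70):
    xy0=np.array(xy0,float); M={}
    for n in cams:
        m=masks(ims[n],name).astype(np.uint8)
        m[cv2.dilate((sil(n,cylpts(*xy0,[(q+25,z) for q,z in rings]))>0).astype(np.uint8),np.ones((3,3)))==0]=0
        m=cv2.morphologyEx(m,cv2.MORPH_CLOSE,np.ones((5,5),np.uint8))
        k,l,st,_=cv2.connectedComponentsWithStats(m)
        j=1+np.argmax(st[1:,4]); m=(l==j).astype(np.uint8)
        c,_=cv2.findContours(m,cv2.RETR_EXTERNAL,cv2.CHAIN_APPROX_NONE); cv2.drawContours(m,c,-1,1,-1)
        M[n]=m
    def cost(p):
        s=0
        for n in cams:
            q=sil(n,cylpts(p[0],p[1],rings)); s+=1-np.minimum(q,M[n]).sum()/np.maximum(q,M[n]).sum()
        return s/len(cams)
    o=minimize(cost,xy0,method="Nelder-Mead",options=dict(initial_simplex=xy0+np.array([[0,0],[8,0],[0,8]]),xatol=.1,fatol=1e-4))
    return o.x,1-o.fun
POT=[(30,0),(30,66)]; MIX=[(60,0),(55,50)]
def findpot(name,xy0,ims=None):
    ims=ims or grab()
    return {c:fit(ims,name,xy0,POT,cc) for c,cc in (("both",("top","scene")),("top",("top",)),("scene",("scene",)))}
E
python3 - <<'E'
from h import *
ims={n:cv2.imread(f"pics/{n}avg.png")[:,:,::-1].copy() for n in("top","scene")}
for nm,xy in (("white",(577,-369)),("blue",(600,-228)),("black",(458,-362))):
    for k,(p,c) in findpot(nm,xy,ims).items(): print(nm,k,p.round(1),round(c,3))
for cc in (("top","scene"),("top",),("scene",)):
    print("mixer",cc,fit(ims,"mixer",(615,-45),MIX,cc))
E
```

```text
white both [ 578.1 -369.3] 0.9
white top [ 578.1 -369.6] 0.939
white scene [ 572.5 -369.9] 0.867
blue both [ 601.6 -227.3] 0.903
blue top [ 602.7 -227.6] 0.912
blue scene [ 597.3 -226.5] 0.905
black both [ 459.  -362.3] 0.824
black top [ 459.6 -359.6] 0.822
black scene [ 456.6 -362.1] 0.832
mixer ('top', 'scene') (array([629.95495605, -43.80786133]), np.float64(0.873361518931006))
mixer ('top',) (array([630.04738235, -43.81984711]), np.float64(0.9365276455402977))
mixer ('scene',) (array([629.75219297, -44.35840321]), np.float64(0.8110601982156072))
```

```bash
cat >> h.py <<'E'
def overlay(ims,items,path,boxes,scale=5):
    out=[]
    for n,(u0,v0,u1,v1) in boxes:
        im=cv2.resize(ims[n][v0:v1,u0:u1],None,fx=scale,fy=scale,interpolation=cv2.INTER_CUBIC)[:,:,::-1].copy()
        for x,y,rings,col in items:
            for r,z in rings:
                p=w2px(n,cylpts(x,y,[(r,z)])); p=((p-[u0,v0]+.5)*scale).astype(np.int32)
                cv2.polylines(im,[p],True,col,1)
        out.append(im)
    h=max(i.shape[0] for i in out); out=[cv2.copyMakeBorder(i,0,h-i.shape[0],0,0,cv2.BORDER_CONSTANT) for i in out]
    o=np.hstack(out); k=min(1,800/o.shape[1],600/o.shape[0]); cv2.imwrite(path,cv2.resize(o,None,fx=k,fy=k))
E
python3 - <<'E'
from h import *
ims={n:cv2.imread(f"pics/{n}avg.png")[:,:,::-1].copy() for n in("top","scene")}
g=(0,255,0)
overlay(ims,[(578,-369.5,POT,g),(459,-362,POT,g),(601,-227,POT,g)],"pics/o1.png",[("top",(445,205,565,315)),("scene",(105,270,235,365))])
overlay(ims,[(624,-43.5,MIX+[(48,50),(12,90),(12,122)],g)],"pics/o2.png",[("top",(350,185,420,255)),("scene",(255,250,330,320))])
E
```

```text
(no output)
```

View pics/o1.png

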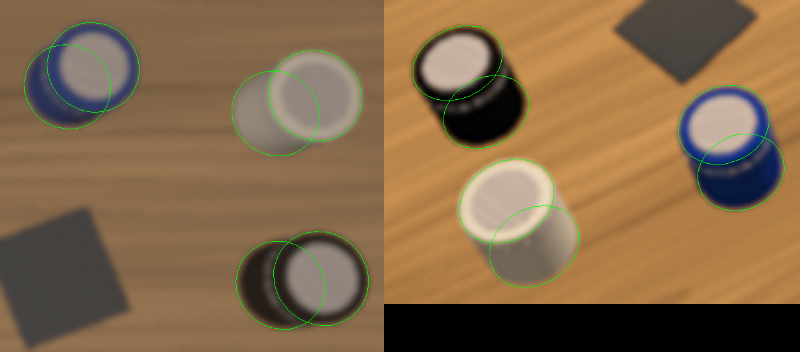

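View pics/o2.png

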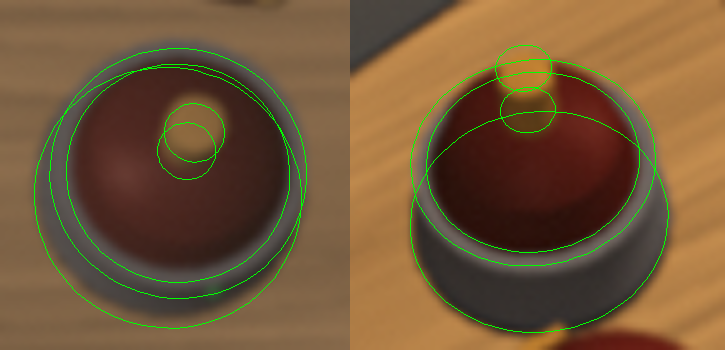

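```bash
python3 - <<'E'
from h import *
ims={n:cv2.imread(f"pics/{n}avg.png")[:,:,::-1].copy() for n in("top","scene")}
g=(0,255,0)
overlay(ims,[(629,-45,MIX+[(48,50),(12,90),(12,122)],g)],"pics/o3.png",[("top",(350,185,420,255)),("scene",(255,250,330,320))])
# knob colour
for n in ims:
    hsv=cv2.cvtColor(ims[n],cv2.COLOR_RGB2HSV)
    m=((hsv[...,0]>8)&(hsv[...,0]<26)&(hsv[...,1]>110)).astype(np.uint8)
    b=(372,195,405,228) if n=="top" else (278,258,305,282)
    print(n); print(hsv[b[1]:b[3]:2,b[0]:b[2]:2,0])
# coaster
for n,box in (("top",(355,262,435,342)),("scene",(215,215,290,275))):
    im=ims[n]; hsv=cv2.cvtColor(im,cv2.COLOR_RGB2HSV); m=(hsv[...,1]<60).astype(np.uint8); z=np.zeros_like(m); z[box[1]:box[3],box[0]:box[2]]=m[box[1]:box[3],box[0]:box[2]]
    k,l,st,c=cv2.connectedComponentsWithStats(z); j=1+np.argmax(st[1:,4]); ct=cv2.findContours((l==j).astype(np.uint8),0,1)[0][0]
    W=np.array([px2w(n,q,8)[:2] for q in ct[:,0]],np.float32); print(n,cv2.minAreaRect(W))
E
```

```text
top
[[15 14 13 12 12  9 11  9  8 10 11 12 14 15 15 16 15]
 [14 12 10  8  6  5  6  6  6  5  8  8  9 11 15 16 15]
 [ 8  6  6  5  5  5  6  6  6  5  5  6  7  6 13 14 15]
 [ 5  5  5  5  5  6  5  5  6  6  5  5  7  7  8  9 13]
 [ 5  5  5  5  5  5  6  9 11 10  7  6  5  7  5 10 11]
 [ 4  5  5  5  6  6 11 15 15 16 14 10  7  5  6  9 11]
 [ 5  5  5  5  5  8 15 16 16 16 16 14  7  6  7  7  7]
 [ 5  5  5  5  5 12 16 16 16 16 16 15  8  6  6  7  8]
 [ 4  5  5  5  5 13 17 16 16 16 16 15  7  5  6  6  8]
 [ 4  4  5  5  5 14 17 16 16 16 16 12  6  6  6  6  7]
 [ 5  5  5  5  5 11 16 16 16 16 14  7  5  5  6  6  8]
 [ 5  5  5  6  4  7 12 15 15 13  8  6  6  6  6  5  6]
 [ 5  5  5  5  5  5  5  7  7  6  5  6  6  6  6  8  7]
 [ 5  5  5  5  4  5  5  4  4  4  5  5  7  6  6  7  8]
 [ 5  5  4  5  5  5  5  5  5  5  5  6  5  6  6  6  8]
 [ 5  4  5  5  5  5  5  4  5  5  5  4  6  5  7  7  7]
 [ 6  5  5  5  5  4  6  6  5  5  6  7  6  6  8  8  9]]
scene
[[16 16 16 16 16 16 16 16 15 15 16 16 16 16]
 [16 16 15 16 16 16 16 16 16 16 16 16 15 15]
 [16 16 16 15 16 17 16 17 15 12 14 15 16 16]
 [16 15 13 13 16 17 16 17 16  8  5 10 13 15]
 [14  9  4 12 16 16 17 17 16  9  3  4  5 10]
 [ 8  4  3  9 16 16 16 16 16  8  4  4  3  3]
 [ 4  4  4  7 16 16 16 15 16 10  3  4  4  4]
 [ 5  3  3  7 15 15 15 16 16 10  4  4  4  4]
 [ 4  4  4  5 13 15 16 16 14  7  4  4  4  4]
 [ 4  5  4  3  7 13 15 14  8  4  4  4  4  4]
 [ 5  6  5  4  4  5  5  5  4  3  3  3  4  4]
 [ 5  4  5  4  4  4  4  4  4  4  4  4  3  4]]
top ((448.58587646484375, -60.270259857177734), (106.16349029541016, 106.12734985351562), 8.966458320617676)
scene ((455.4082336425781, -59.95166778564453), (95.56474304199219, 104.20405578613281), 8.35660457611084)
```

View pics/o3.png

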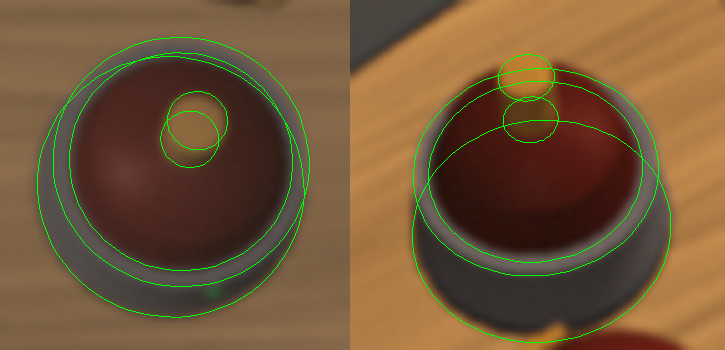

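```bash
python3 - <<'E'
from h import *
ims={n:cv2.imread(f"pics/{n}avg.png")[:,:,::-1].copy() for n in("top","scene")}
cv2.imwrite("pics/c6.png",cv2.resize(ims["scene"][170:280,300:450],(798,585),interpolation=cv2.INTER_CUBIC)[:,:,::-1])
print(Rn.from_euler("xyz",readout.get_state()["orientation"]).as_matrix().round(3))
E
```

```text
[[ 0.    -0.973  0.231]
 [ 0.     0.231  0.973]
 [-1.    -0.     0.   ]]
```

View pics/c6.png

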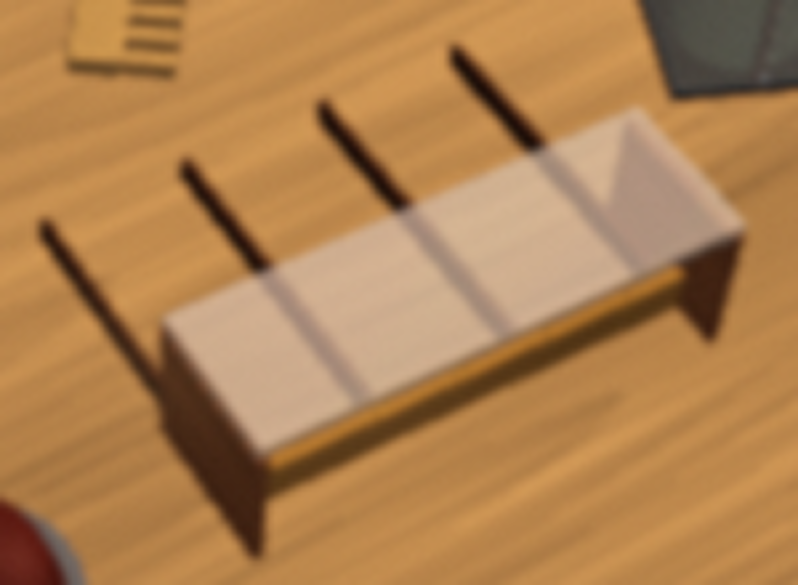

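```bash
python3 - <<'E'
from h import *
from scipy.optimize import least_squares
tp=lambda x,y:(185+(x+.5)/4.6-.5,190+(y+.5)/4.6-.5)
sp=lambda x,y:(300+(x+.5)/5.32-.5,170+(y+.5)/5.32-.5)
top=[((-130,120,8),tp(105,537)),((-130,40,8),tp(271,541)),((-130,-40,8),tp(438,545)),((-130,-120,8),tp(606,548)),
((0,129,84),tp(57,246)),((0,-129,84),tp(625,254)),((85,129,84),tp(68,64)),((85,-129,84),tp(628,72))]
sc=[((-130,-120,12),sp(45,222)),((-130,-40,12),sp(185,160)),((-130,40,12),sp(323,103)),((-130,120,12),sp(457,48)),
((0,-129,84),sp(165,320)),((85,-129,84),sp(262,452)),((85,129,84),sp(742,225)),((0,129,84),sp(636,110))]
def W(p,q): c,s=np.cos(p[2]),np.sin(p[2]); q=np.array(q,float); return np.c_[p[0]+c*q[:,0]-s*q[:,1],p[1]+s*q[:,0]+c*q[:,1],q[:,2]]
def res(p,use):
    r=[]
    for n,L in use: r.append(w2px(n,W(p,[a for a,b in L]))-[b for a,b in L])
    return np.vstack(r).ravel()
for nm,use in(("top",[("top",top)]),("scene",[("scene",sc)]),("both",[("top",top),("scene",sc)])):
    o=least_squares(res,[572,220,-.03],args=(use,),x_scale=[1,1,.01]); print(nm,o.x.round(3)); print(o.fun.reshape(-1,2).round(1).tolist())
# IK checks
def ori(jawang): # jaw dir angle in xy; tool x down
    z=np.array([np.cos(jawang),np.sin(jawang),0]); x=np.array([0,0,-1.]); y=np.cross(z,x)
    return Rn.from_matrix(np.c_[x,y,z]).as_euler("xyz")
for p in [(627,-44,95),(627,-44,150),(450,-60,53),(450,-60,120),(575,-370,26),(600,-227,26),(458,-361,26),(500,220,22),(500,140,22),(500,300,22),(460,220,22),(460,300,22),(460,140,22),(560,300,24),(560,140,24)]:
    for a in (0,90,180,270,45,135): 
        q=kin.inverse_kinematics(p,ori(np.radians(a))); print(p,a,None if q is None else np.round(q,2))
E
```

```text
top [ 5.71827e+02  2.24162e+02 -4.40000e-02]
[[-0.2, 0.6], [-0.0, 0.5], [0.1, 0.3], [0.1, 0.4], [-0.3, -0.4], [0.1, -0.2], [-0.1, -0.6], [0.3, -0.6]]
scene [ 5.72300e+02  2.24723e+02 -4.70000e-02]
[[-0.3, 0.1], [0.1, 0.4], [-0.1, 0.2], [-0.4, -0.1], [-0.9, -0.5], [-0.4, 0.3], [1.5, 0.0], [0.5, -0.8]]
both [ 5.72036e+02  2.24406e+02 -4.50000e-02]
[[-0.4, 0.5], [-0.2, 0.4], [-0.1, 0.3], [-0.1, 0.4], [-0.4, -0.6], [-0.1, -0.2], [-0.2, -0.7], [0.3, -0.7], [-0.5, 0.2], [-0.1, 0.5], [-0.4, 0.2], [-0.7, -0.1], [-1.0, -0.4], [-0.5, 0.3], [1.3, -0.1], [0.3, -0.9]]
(627, -44, 95) 0 [-0.62  0.47  0.83  1.68 -0.37  1.16  0.31]
(627, -44, 95) 90 [-0.57  0.45  0.76  1.68 -0.33  1.15  1.85]
(627, -44, 95) 180 [-0.84  0.67  1.21  1.69 -0.66  1.26 -2.62]
(627, -44, 95) 270 [-0.63  0.47  0.84  1.68 -0.38  1.16 -1.25]
(627, -44, 95) 45 [-0.62  0.47  0.84  1.68 -0.38  1.16  1.1 ]
(627, -44, 95) 135 [-0.5   0.42  0.66  1.68 -0.28  1.14  2.6 ]
(627, -44, 150) 0 [-0.61  0.4   0.82  1.63 -0.31  1.25  0.26]
(627, -44, 150) 90 [-0.59  0.39  0.78  1.63 -0.29  1.24  1.82]
(627, -44, 150) 180 [-0.85  0.59  1.22 
[... 4453 characters left out ...]
   2.62]
(560, 300, 24) 270 [-0.93  0.49  0.51  1.71 -0.27  1.01 -1.9 ]
(560, 300, 24) 45 [-0.78  0.46  0.31  1.7  -0.16  1.    0.37]
(560, 300, 24) 135 [-0.63  0.45  0.12  1.7  -0.06  1.    1.87]
(560, 140, 24) 0 [-0.7   0.37  0.49  1.86 -0.21  0.96 -0.12]
(560, 140, 24) 90 [-0.63  0.36  0.4   1.86 -0.17  0.96  1.42]
(560, 140, 24) 180 [ 0.62  0.68 -1.18  1.81  0.69  1.14  2.35]
(560, 140, 24) 270 [-0.8   0.39  0.61  1.86 -0.27  0.97 -1.65]
(560, 140, 24) 45 [-0.67  0.37  0.45  1.86 -0.19  0.96  0.65]
(560, 140, 24) 135 [-0.59  0.36  0.35  1.85 -0.15  0.96  2.18]<sys>:0: UserWarning: Gimbal lock detected. Setting third angle to zero since it is not possible to uniquely determine all angles.
```

```bash
cat >> h.py <<'E'
import warnings; warnings.filterwarnings("ignore")
def ori(a):
    z=np.array([np.cos(a),np.sin(a),0]); x=np.array([0,0,-1.]); y=np.cross(z,x)
    return Rn.from_matrix(np.c_[x,y,z]).as_euler("xyz")
def st(msg=""):
    s=readout.get_state(); R=Rn.from_euler("xyz",s["orientation"]).as_matrix()
    print(msg,"t=%.1f"%s["time"],"p",s["ee_pos"].round(1),"jaw",np.degrees(np.arctan2(R[1,2],R[0,2])).round(1),"tilt",np.degrees(np.arccos(-R[2,0])).round(2),"F",s["wrist_force"].round(1),"g",round(s["gripper_width"],3)); return s
MX=(627.,-44.3); RK=(572.,224.4,-.045)
def rk(x,y): c,s=np.cos(RK[2]),np.sin(RK[2]); return np.array([RK[0]+c*x-s*y,RK[1]+s*x+c*y])
E
python3 - <<'E'
from h import *
for p in [(627,-44,200),(450,-60,200),(575,-370,160),(458,-361,160),(rk(-80,80)[0],rk(-80,80)[1],160)]:
    print(p,kin.inverse_kinematics(p,ori(0)) is not None, kin.inverse_kinematics(p,ori(np.pi/2)) is not None)
robot.move_ptp((627,-44.3,190),ori(0)); st("above")
move_gripper(0.55,20)
robot.move_l((627,-44.3,97),vel=120); st("down")
ims=grab(1)
overlay(ims,[],"pics/g1.png",[("top",(330,150,450,270)),("scene",(240,200,350,320))])
E
```

```text
(627, -44, 200) True True
(450, -60, 200) True True
(575, -370, 160) True True
(458, -361, 160) True True
(np.float64(495.6797714551854), np.float64(307.9177987908402), 160) True True
above t=3.6 p [627.2 -42.9 189.9] jaw 0.1 tilt 0.03 F [ 0.4 -0.8 -0.1] g 0.996
down t=5.5 p [627.6 -44.5  97.8] jaw -0.0 tilt 0.08 F [ 1.3  0.7 -0.1] g 0.549
```

View pics/g1.png

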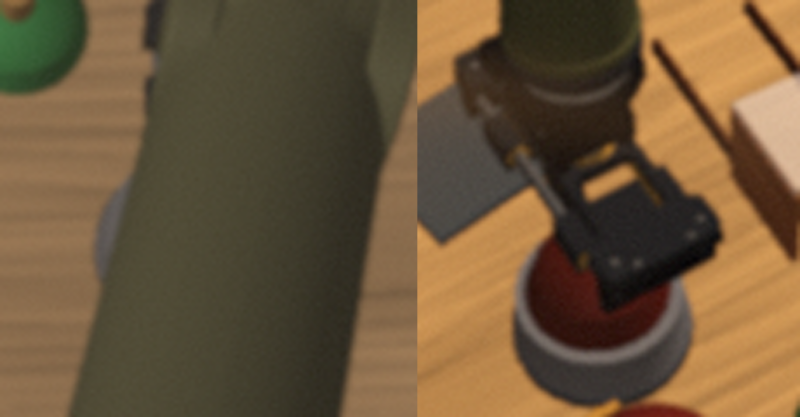

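The scene view shows the fingers straddling the knob at about (300,270), and nothing else is touched. The arm hides the mixer in the top view. Next is the grip.

```bash
python3 - <<'E'
from h import *
move_gripper(0.0,25); s=st("grip"); print("width mm",87*s["gripper_width"])
robot.move_l((627,-44.3,180),vel=120); st("lift")
# clear view check
ims=grab(2); cv2.imwrite("pics/s1.png",ims["scene"][:,:,::-1])
E
```

```text
grip t=6.1 p [627.  -44.3  97.1] jaw 0.0 tilt 0.01 F [0.1 0.8 1. ] g 0.268
width mm 23.292834195260802
lift t=7.0 p [626.4 -44.1 179.1] jaw 0.0 tilt 0.08 F [ 1.2  0.4 -1.8] g 0.266
```

View pics/s1.png

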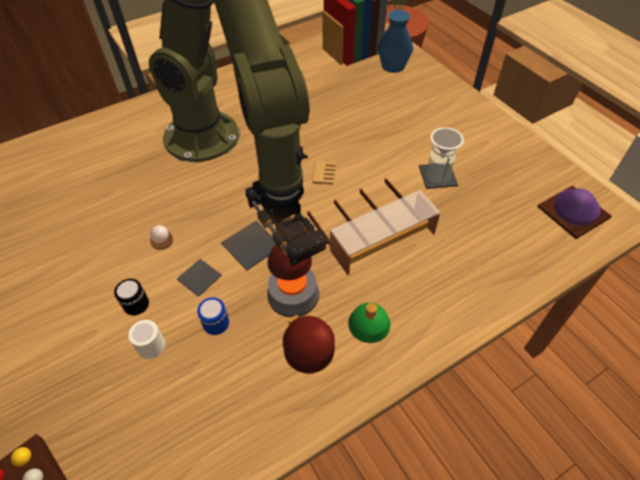

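The dome is lifted in the grip and the orange pad shows at (292,283). Next I'll put the dome on the large coaster.

```bash
python3 - <<'E'
from h import *
C=(449.5,-60.2)
robot.move_l((*C,180),vel=200); robot.move_l((*C,70),vel=120)
s=st()
for z in np.arange(60,52,-1.0):
    robot.move_l((*C,z),vel=40); s=readout.get_state()
    if s["wrist_force"][2]>3: break
s=st("down")
move_gripper(0.5); robot.dwell(.2)
robot.move_l((*C,160),vel=150); st("up")
robot.move_ptp((480,-250,220),ori(0))
st()
ims=grab(4)
for n in ims: cv2.imwrite(f"pics/{n}1.png",ims[n][:,:,::-1])
for n in ims:
    hsv=cv2.cvtColor(ims[n],cv2.COLOR_RGB2HSV); h,s_,v=[hsv[...,i].astype(int) for i in range(3)]
    m=((h<14)&(h>4)&(s_>190)&(v>120)).astype(np.uint8)
    k,l,stt,c=cv2.connectedComponentsWithStats(m); 
    for j in range(1,k):
        if stt[j,4]>60: print(n,stt[j],c[j],px2w(n,c[j],62).round(1))
E
```

```text
t=9.3 p [450.2 -60.3  70.6] jaw -0.0 tilt 0.07 F [ 0.1 -0.3 -1. ] g 0.27
down t=11.2 p [449.7 -60.2  55. ] jaw -0.0 tilt 0.05 F [-3.7  0.8  9.9] g 0.269
up t=12.9 p [448.8 -60.2 159.2] jaw 0.0 tilt 0.08 F [ 0.4 -0.1 -1. ] g 0.501
 t=13.7 p [ 479.7 -248.4  218.7] jaw 0.0 tilt 0.15 F [-0.2  0.8 -1.1] g 0.498
scene [405   6  23  31 376] [416.65159574  21.69946809] [-77.1 867.9  62. ]
scene [278 269  28  26 571] [291.58143608 281.09281961] [630.7 -45.5  62. ]
```

View pics/top1.png

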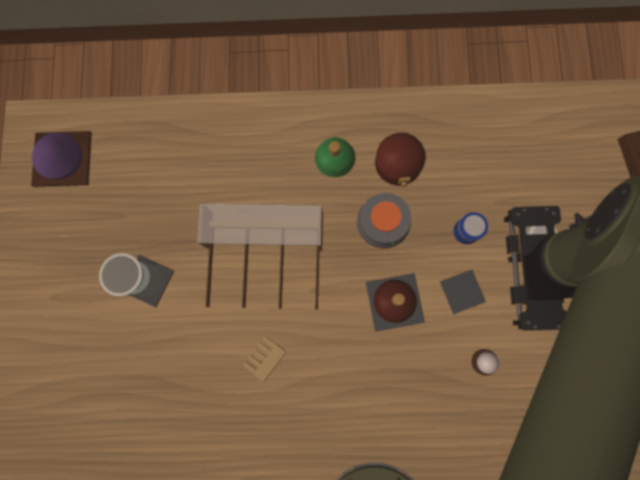

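View pics/scene1.png

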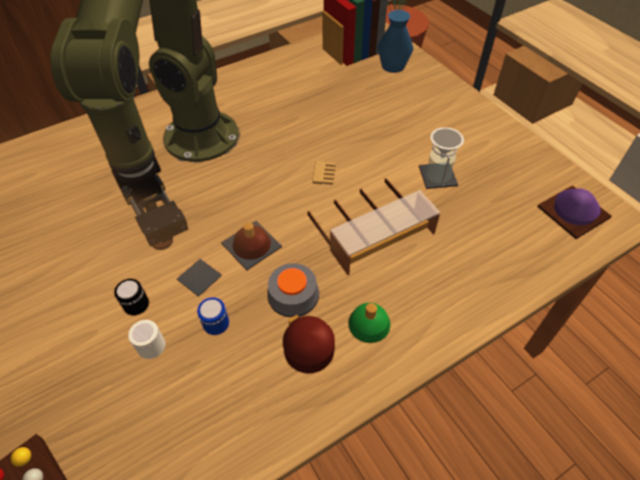

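The dome stands on the large coaster at top (395,300), and the bare orange pad is at top (386,217) and scene (292,281). Next I'll refine the pad centre and grasp the white pot.

```bash
python3 - <<'E'
from h import *
ims={n:cv2.imread(f"pics/{n}1.png")[:,:,::-1].copy() for n in("top","scene")}
hsv=cv2.cvtColor(ims["top"],cv2.COLOR_RGB2HSV); m=((hsv[...,0]<15)&(hsv[...,1]>170)).astype(np.uint8); m[:195]=0;m[240:]=0;m[:,:365]=0;m[:,408:]=0
k,l,s,c=cv2.connectedComponentsWithStats(m); j=1+np.argmax(s[1:,4]); print(s[j],c[j],px2w("top",c[j],62))
g=(0,255,0)
overlay(ims,[(627.5,-44.3,[(32,62),(55,50),(60,0)],g)],"pics/o4.png",[("top",(350,185,420,255)),("scene",(255,250,330,320))])
for n in ("white","blue"):
    for k,(p,c) in findpot(n,{"white":(576,-369.5),"blue":(600,-227)}[n],ims).items(): print(n,k,p.round(1),round(c,3))
E
```

```text
[372 203  28  28 611] [385.61538462 216.18657938] [627.37009824 -43.67424111  62.        ]
white both [ 577.9 -369.2] 0.536
white top [ 590.5 -350.4] 0.213
white scene [ 573.4 -369.7] 0.869
blue both [ 601.8 -227.5] 0.91
blue top [ 602.5 -227.8] 0.925
blue scene [ 597.9 -226.7] 0.907
```

View pics/o4.png

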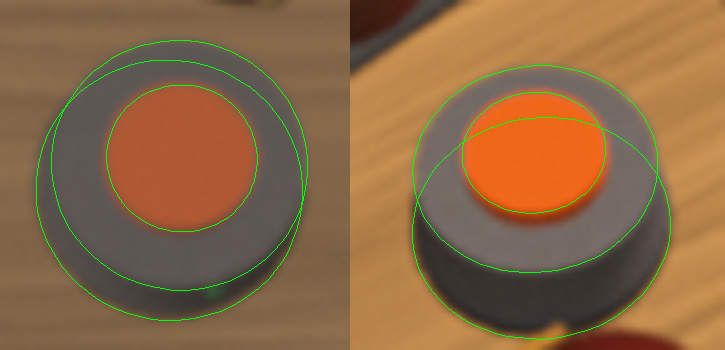

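Pad centre is (627.4,-44), where the model ellipse matches in both views. White is unmoved at about (576,-369.5), so I'll grasp it.

```bash
sed -i 's/^MX=.*; RK/MX=(627.4,-44.0); RK/' h.py; cat >> h.py <<'E'
HP=26.0
def pick(x,y,force=35,a=0.0):
    move_gripper(1.0)
    robot.move_ptp((x,y,150),ori(a)); robot.move_l((x,y,HP),vel=120); st("at pot")
    move_gripper(0.0,force); s=st("gripped"); print("width mm",round(87*s["gripper_width"],1))
    robot.move_l((x,y,HP+3),vel=30); s=st("lift"); robot.move_l((x,y,180),vel=150); st("lifted")
E
python3 - <<'E'
from h import *
pick(576,-369.5)
robot.move_l((*MX,180),vel=220); st("over pad")
ims=grab(2)
p=readout.get_state()["ee_pos"]; f=p[2]-HP
overlay(ims,[(p[0],p[1],[(30,f),(30,f+66)],(0,255,0)),(*MX,[(32,62)],(0,255,0))],"pics/w1.png",[("scene",(240,190,350,320)),("top",(340,150,460,270))])
E
```

```text
at pot t=17.0 p [ 576.4 -370.1   27. ] jaw -0.0 tilt 0.09 F [-1.2  0.3  0.1] g 1.005
gripped t=17.6 p [ 576.2 -369.5   26.1] jaw 0.0 tilt 0.02 F [ 0.2 -0.6  1. ] g 0.683
width mm 59.4
lift t=17.9 p [ 575.8 -369.4   28.8] jaw 0.0 tilt 0.03 F [ 0.2  0.3 -3.2] g 0.683
lifted t=19.0 p [ 575.6 -368.9  178.7] jaw 0.0 tilt 0.12 F [-0.5  0.6 -2.2] g 0.683
over pad t=20.7 p [627.  -46.  180.2] jaw -0.2 tilt 0.04 F [-0.9 -0.5 -2.2] g 0.683
```

View pics/w1.png

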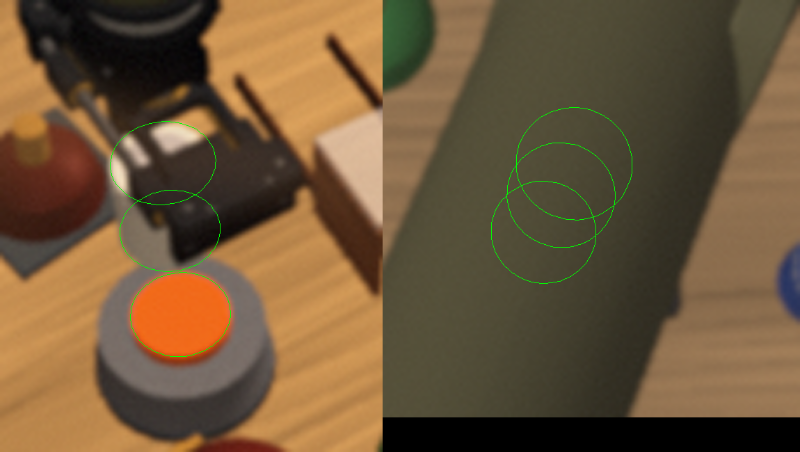

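White hangs upright in the jaws and the projected pot outline lines up with it. Next I'll press it.

```bash
cat >> h.py <<'E'
def press(hold=1.8):
    robot.move_l((*MX,95),vel=150); robot.dwell(.3); robot.move_l((*MX,90),vel=30); st("above pad")
    z=89.0; tr=[]
    while z>70:
        robot.move_l((*MX,z),vel=20); s=readout.get_state(); F=s["wrist_force"][2]; tr.append((round(z,1),round(s["ee_pos"][2],1),round(F,1)))
        if F>22: break
        z-=1.0 if z>77 else .5
    print(tr)
    for i in range(4):
        robot.dwell(hold/4); st("hold")
    ims=grab(1)
    overlay(ims,[],"pics/press_%d.png"%int(readout.get_state()["time"]),[("scene",(240,220,350,320))],7); 
    robot.move_l((*MX,95),vel=40); st("off"); robot.move_l((*MX,180),vel=150); st("up")
E
python3 - <<'E'
from h import *
press()
E
ls pics
```

```text
above pad t=22.2 p [627.1 -43.9  89.6] jaw 0.0 tilt 0.04 F [-0.9  0.3 -2. ] g 0.679
[(89.0, np.float64(88.9), np.float64(-2.7)), (88.0, np.float64(88.2), np.float64(-1.1)), (87.0, np.float64(87.3), np.float64(0.6)), (86.0, np.float64(86.2), np.float64(2.3)), (85.0, np.float64(85.1), np.float64(1.8)), (84.0, np.float64(84.1), np.float64(1.8)), (83.0, np.float64(83.1), np.float64(4.0)), (82.0, np.float64(82.1), np.float64(3.8)), (81.0, np.float64(81.2), np.float64(6.0)), (80.0, np.float64(80.3), np.float64(5.8)), (79.0, np.float64(79.4), np.float64(5.6)), (78.0, np.float64(78.5), np.float64(6.8)), (77.0, np.float64(77.6), np.float64(7.2)), (76.5, np.float64(77.1), np.float64(8.0)), (76.0, np.float64(76.7), np.float64(7.9)), (75.5, np.float64(76.3), np.float64(8.6)), (75.0, np.float64(76.1), np.float64(9.7)), (74.5, np.float64(76.1), np.float64(13.2)), (74.0, np.float64(76.1), np.float64(16.6)), (73.5, np.float64(76.0), np.float64(19.9)), (73.0, np.float64(76.0), np.float64(23.0))]
hold t=27.9 p [627.6 -44.1  76. ] jaw 0.0 tilt 0.11 F [-7.2  2.1 21.6] g 0.686
hold t=28.4 p [627.6 -44.1  76. ] jaw 0.0 tilt 0.1 F [-7.2  2.6 22.3] g 0.684
hold t=28.8 p [627.6 -44.1  76. ] jaw 0.0 tilt 0.11 F [-6.5  1.8 21.5] g 0.681
hold t=29.2 p [627.6 -44.1  76. ] jaw -0.0 tilt 0.11 F [-6.6  1.9 22.4] g 0.684
off t=30.1 p [626.7 -43.7  94.1] jaw 0.0 tilt 0.09 F [-0.3  0.5 -2. ] g 0.683
up t=30.8 p [626.9 -43.7 179.2] jaw 0.0 tilt 0.07 F [-0.2  0.8 -2.6] g 0.683
c1.png
c2.png
c3.png
c4.png
c5.png
c6.png
g1.png
o1.png
o2.png
o3.png
o4.png
press_29.png
s1.png
scene0.png
scene1.png
sceneavg.png
top0.png
top1.png
topavg.png
w1.png
```

The pad bottomed at TCP 76.0, which is exactly 12 mm of travel, and I held it there about 2 s. Next I'll place white in the +80 lane and push it in.

```bash
cat >> h.py <<'E'
def place(ly,lx=-90):
    p=rk(lx,ly); a=RK[2]
    robot.move_ptp((*p,170),ori(a)); robot.move_l((*p,40),vel=150); robot.dwell(.2)
    for z in (30,28,27,26.5,26,25.5,25):
        robot.move_l((*p,z),vel=30); s=readout.get_state()
        if s["wrist_force"][2]>0: break
    st("down"); move_gripper(0.85); robot.dwell(.1); robot.move_l((*p,150),vel=150); st("released")
def push(ly,x0=-142,a=np.pi/2,d=9.5,z=24.):
    a=a+RK[2]; move_gripper(0.0,20)
    robot.move_ptp((*rk(x0,ly),110),ori(a)); robot.move_l((*rk(x0,ly),z),vel=120); st("behind")
    xe=-12-d; tr=[]; hit=0
    robot.move_l((*rk(x0+6,ly),z),vel=60); robot.dwell(.1); f0=readout.get_state()["wrist_force"]
    ux=np.array([np.cos(RK[2]),np.sin(RK[2])])
    x=x0+6
    while x<xe+4:
        x+=4 if x<xe-10 else 1
        robot.move_l((*rk(x,ly),z),vel=60 if x<xe-10 else 25); s=readout.get_state()
        F=-(s["wrist_force"][:2]-f0[:2])@ux; tr.append((round(float(x)),round(float((s["ee_pos"][:2]-np.array(RK[:2]))@ux),1),round(float(F),1)))
        if F>(14 if x>xe-15 else 25): break
    print(tr); st("pushed")
    robot.dwell(.2); robot.move_l((*rk(x-25,ly),z),vel=80); robot.move_l((*rk(x-25,ly),150),vel=150); st("clear")
E
python3 - <<'E'
from h import *
for u,v,z in ((122,275,138),(150,281,0)): print(px2w("top",(u,v),z))
print(px2w("top",(101,275),138),px2w("top",(143,275),138), rk(0,80),rk(-142,80))
place(80)
robot.move_ptp((*rk(-200,0),200),ori(np.pi/2))
ims=grab(2); p=rk(-90,80)
overlay(ims,[(p[0],p[1],POT,(0,255,0))],"pics/w2.png",[("scene",(300,130,480,280)),("top",(90,190,330,350))],4)
E
```

```text
[507.59705663 482.35890656 138.        ]
[508.58357369 481.68850783   0.        ]
[508.68945817 523.83006133 138.        ] [506.50694212 440.97457524 138.        ] [575.59878512 304.31901367] [433.74253586 310.70685726]
down t=35.1 p [485.8 308.4  26.1] jaw -2.6 tilt 0.03 F [-3.3 -1.4  5.2] g 0.684
released t=36.8 p [485.  308.2 149.1] jaw -2.6 tilt 0.09 F [0.2 0.  0.1] g 0.85
```

View pics/w2.png

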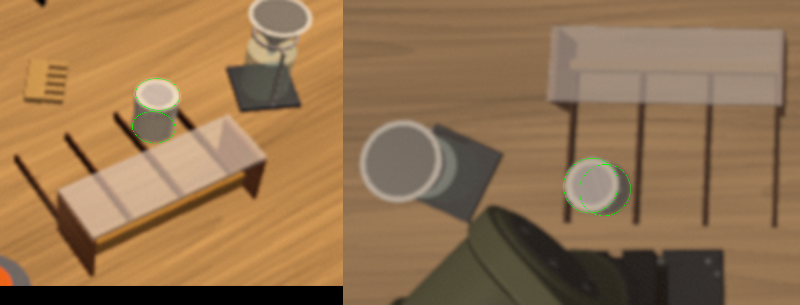

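View pics/press_29.png

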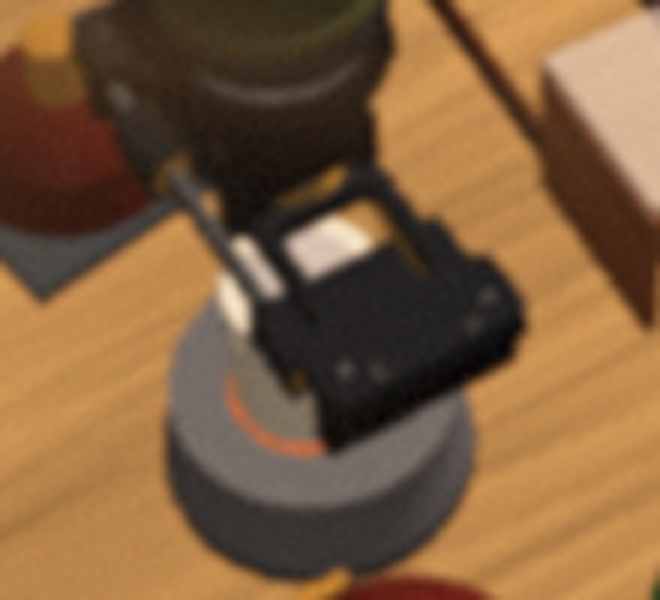

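White stands between the rails of the left lane at top (267,235), and the pressed pad was flush. Funnel clearance is about 35 mm, so I'll push.

```bash
python3 - <<'E'
from h import *
push(80)
robot.move_ptp((480,-100,230),ori(0))
ims=grab(3); p=rk(18,80)
overlay(ims,[(p[0],p[1],POT,(0,255,0))],"pics/w3.png",[("scene",(300,130,480,280)),("top",(90,190,330,350))],4)
for n in ims: cv2.imwrite(f"pics/{n}2.png",ims[n][:,:,::-1])
for k,(q,c) in findpot("blue",(600,-227),ims).items(): print("blue",k,q.round(1),round(c,3))
E
```

```text
behind t=40.9 p [434.3 311.   24.8] jaw 87.4 tilt 0.08 F [ 1.1 -0.4  0. ] g 0.002
[(-132, -131.7, 0.3), (-128, -127.9, 0.8), (-124, -123.8, 0.8), (-120, -119.6, 0.3), (-116, -115.5, -0.1), (-112, -111.5, -0.1), (-108, -107.5, -0.3), (-104, -103.5, 0.3), (-100, -99.5, 0.6), (-96, -95.5, 0.6), (-92, -91.5, 0.3), (-88, -87.5, 0.7), (-84, -83.5, 0.3), (-80, -79.5, -0.2), (-76, -75.6, 0.8), (-72, -71.5, 1.1), (-68, -67.5, 0.9), (-64, -63.5, -0.5), (-60, -59.5, 0.5), (-56, -55.5, 0.0), (-52, -51.6, 0.3), (-48, -47.5, -0.2), (-44, -43.5, 0.5), (-40, -39.5, -0.6), (-36, -35.6, 0.3), (-32, -31.5, -0.2), (-28, -27.6, 0.5), (-27, -27.1, 2.2), (-26, -26.0, 2.3), (-25, -24.9, 1.8), (-24, -23.8, 1.5), (-23, -23.2, 2.9), (-22, -23.1, 5.5), (-21, -23.1, 8.7), (-20, -23.1, 9.6), (-19, -23.1, 13.7), (-18, -23.0, 15.9)]
pushed t=50.6 p [552.6 305.5  23.8] jaw 87.5 tilt 0.63 F [-15.8  -1.9  12.3] g 0.003
clear t=52.2 p [532. 306. 149.] jaw 87.4 tilt 0.09 F [-0.9 -0.  -0.7] g 0.003Traceback (most recent call last):
  File "<stdin>", line 7, in <module>
  File "h.py", line 50, in findpot
    return {c:fit(ims,name,xy0,POT,cc) for c,cc in (("both",("top","scene")),("top",("top",)),("scene",("scene",)))}
              ~~~^^^^^^^^^^^^^^^^^^^^^
  File "h.py", line 37, in fit
    j=1+np.argmax(st[1:,4]); m=(l==j).astype(np.uint8)
        ~~~~~~~~~^^^^^^^^^^
    return _wrapfunc(a, 'argmax', axis=axis, out=out, **kwds)
    return bound(*args, **kwds)
ValueError: attempt to get argmax of an empty sequence
```

View pics/w3.png

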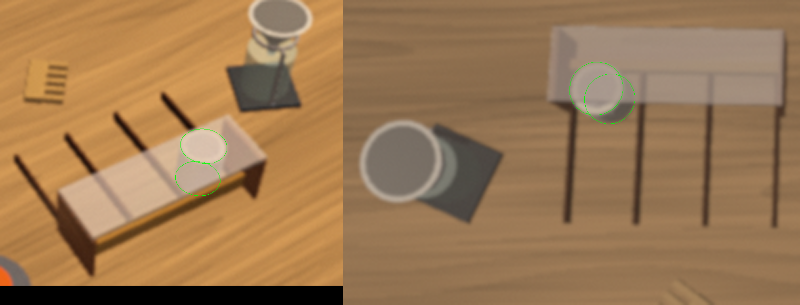

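View pics/scene2.png

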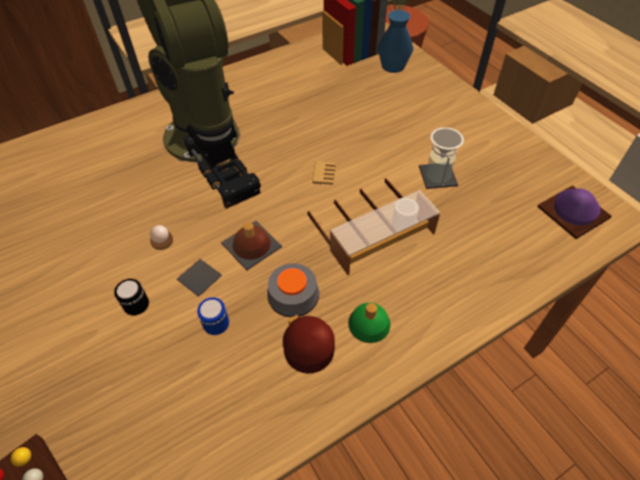

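White stands against the stop under the roof: scene (405,210), matching the outline at rack x=18, and the push hit hard resistance at the end. Blue appears unmoved at scene (213,316), and next I'll fit it and pick it.

```bash
sed -i 's/x+=4 if x<xe-10 else 1/x+=10 if x<xe-14 else 1/; s/F>(14 if/F>(10 if/' h.py; python3 - <<'E'
from h import *
robot.move_ptp((600,-227,200),ori(0))
ims=grab(2)
print(fit(ims,"blue",(600,-227),POT,("scene",)), fit(ims,"black",(458,-361),POT,("scene",)))
overlay(ims,[(600,-227,POT,(0,255,0)),(458,-361.5,POT,(0,255,0))],"pics/b1.png",[("scene",(100,210,250,350))],5)
E
```

```text
(array([ 597.39109802, -226.525177  ]), np.float64(0.9053455771093695)) (array([ 456.81937742, -361.75245762]), np.float64(0.8283142040700336))
```

View pics/b1.png

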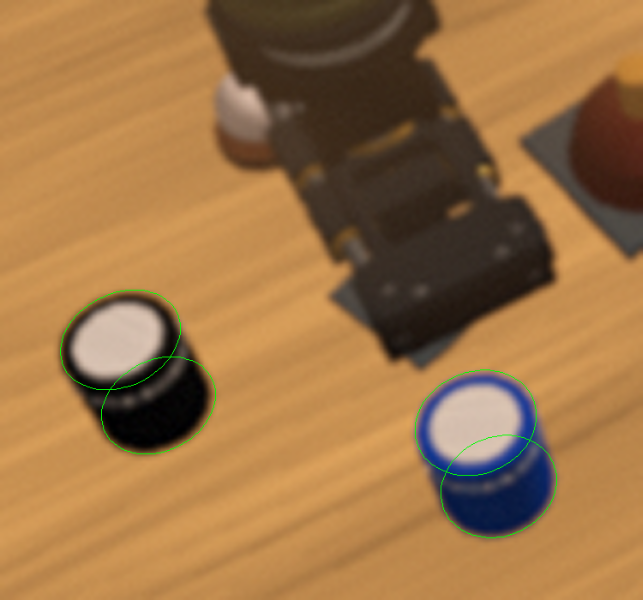

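Both outlines match in the scene view (blue at (213,316), black at (131,296)), so neither pot has moved. Next I'll pick blue, press it and place it in the middle lane.

```bash
python3 - <<'E'
from h import *
pick(600,-227.2)
robot.move_l((*MX,180),vel=220); st("over pad")
s=readout.get_state()
assert s["gripper_width"]>.66
press()
E
ls -t pics | head -1
```

```text
at pot t=58.0 p [ 600.7 -227.6   27. ] jaw -0.0 tilt 0.1 F [-0.1 -0.3  1.3] g 1.0
gripped t=58.6 p [ 600.2 -227.2   26.2] jaw 0.0 tilt 0.03 F [ 1.4 -0.1  1.3] g 0.679
width mm 59.1
lift t=58.9 p [ 599.5 -227.1   28.5] jaw -0.0 tilt 0.06 F [ 0.2 -0.7 -3.4] g 0.682
lifted t=60.0 p [ 599.3 -226.8  178.7] jaw 0.0 tilt 0.13 F [-0.3 -0.  -3.6] g 0.683
over pad t=61.0 p [627.  -46.5 179.9] jaw -0.1 tilt 0.1 F [-0.1 -0.7 -3.6] g 0.68
above pad t=62.4 p [627.  -43.9  89.6] jaw -0.0 tilt 0.05 F [ 0.4 -0.3 -2.9] g 0.678
[(89.0, np.float64(88.9), np.float64(-4.5)), (88.0, np.float64(88.2), np.float64(-1.9)), (87.0, np.float64(87.4), np.float64(0.5)), (86.0, np.float64(86.2), np.float64(1.3)), (85.0, np.float64(85.2), np.float64(1.7)), (84.0, np.float64(84.2), np.float64(1.2)), (83.0, np.float64(83.2), np.float64(2.3)), (82.0, np.float64(82.1), np.float64(3.4)), (81.0, np.float64(81.2), np.float64(4.2)), (80.0, np.float64(80.2), np.float64(4.8)), (79.0, np.float64(79.2), np.float64(5.2)), (78.0, np.float64(78.4), np.float64(5.6)), (77.0, np.float64(77.4), np.float64(5.8)), (76.5, np.float64(77.1)
[... 155 characters left out ...]
, np.float64(76.1), np.float64(13.3)), (74.0, np.float64(76.1), np.float64(15.9)), (73.5, np.float64(76.1), np.float64(17.9)), (73.0, np.float64(76.1), np.float64(21.1)), (72.5, np.float64(76.0), np.float64(22.2))]
hold t=68.3 p [627.6 -44.1  76. ] jaw -0.0 tilt 0.09 F [-7.8  1.3 23.4] g 0.682
hold t=68.8 p [627.7 -44.1  76. ] jaw -0.0 tilt 0.1 F [-7.2  1.1 23. ] g 0.68
hold t=69.2 p [627.7 -44.   76.1] jaw -0.0 tilt 0.09 F [-7.4  0.3 22.9] g 0.684
hold t=69.7 p [627.7 -44.1  76. ] jaw -0.0 tilt 0.09 F [-7.3  0.8 23.2] g 0.684
off t=70.5 p [626.5 -43.8  93.9] jaw 0.0 tilt 0.13 F [-0.4  0.6 -3.3] g 0.683
up t=71.2 p [626.7 -43.8 179. ] jaw 0.0 tilt 0.09 F [-0.7  0.4 -3.8] g 0.683
press_69.png
```

```bash
python3 - <<'E'
from h import *
place(0)
push(0)
robot.move_ptp((480,-60,230),ori(0))
ims=grab(3); p=rk(18,0); q=rk(18,80)
overlay(ims,[(*p,POT,(0,255,0)),(*q,POT,(0,255,0))],"pics/b3.png",[("scene",(300,130,480,280)),("top",(90,190,330,350))],4)
cv2.imwrite("pics/scene3.png",ims["scene"][:,:,::-1]); cv2.imwrite("pics/top3.png",ims["top"][:,:,::-1])
E
```

```text
down t=75.3 p [482.2 228.5  26.1] jaw -2.6 tilt 0.02 F [-3.3 -1.6  4.5] g 0.684
released t=77.0 p [481.4 228.1 149. ] jaw -2.6 tilt 0.1 F [ 0.1 -0.1  0.4] g 0.849
behind t=80.5 p [430.7 231.1  24.6] jaw 87.4 tilt 0.06 F [ 0.3  0.2 -0. ] g 0.009
[(-126, -125.4, 0.7), (-116, -115.5, 0.8), (-106, -105.5, 0.6), (-96, -95.4, 1.0), (-86, -85.4, 1.4), (-76, -75.4, 1.1), (-66, -65.4, 1.2), (-56, -55.4, 1.5), (-46, -45.4, 1.1), (-36, -35.4, 1.3), (-26, -25.4, 0.7), (-25, -25.1, 3.0), (-24, -24.2, 4.1), (-23, -23.3, 4.8), (-22, -23.3, 8.3), (-21, -23.3, 11.4)]
pushed t=85.9 p [548.7 225.6  23.9] jaw 87.5 tilt 0.27 F [-10.2  -0.7   6.7] g 0.005
clear t=87.5 p [525.4 226.2 149. ] jaw 87.4 tilt 0.1 F [-0.2 -0.3  0.1] g 0.007
```

View pics/b3.png

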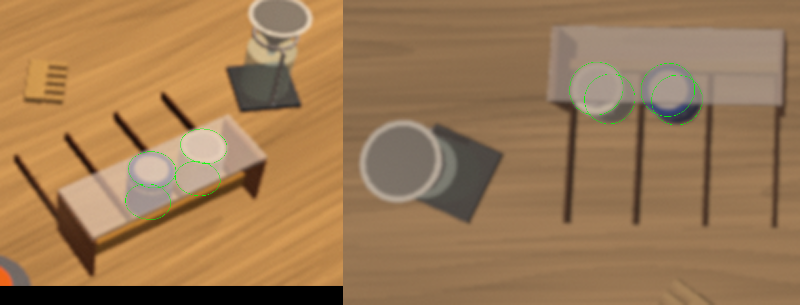

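View pics/top3.png

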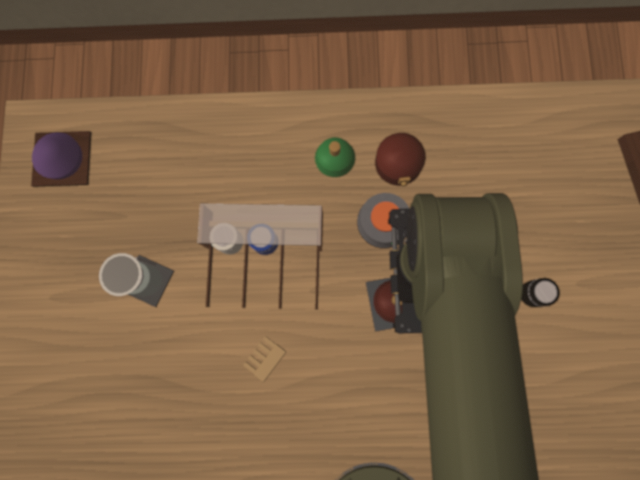

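View pics/scene3.png

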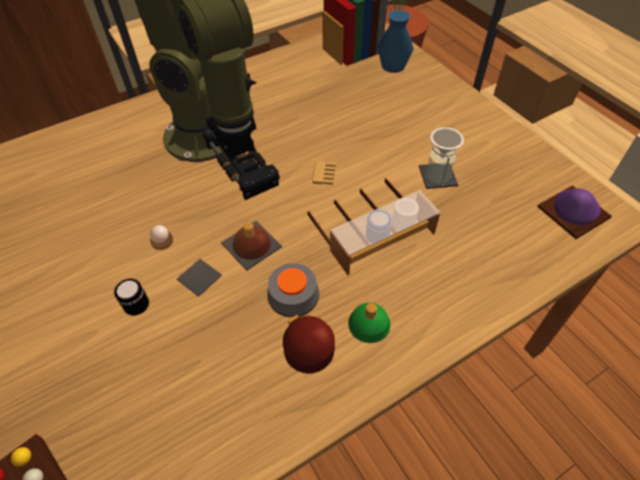

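White and blue both match the stop-position outlines: scene (405,210) and (378,223), top (223,236) and (262,239). Black is still at top (542,292), so it's next.

```bash
python3 - <<'E'
from h import *
robot.move_ptp((470,-300,220),ori(0))
ims=grab(2); p,c=fit(ims,"black",(458,-361),POT,("scene",)); print(p,c)
assert np.hypot(p[0]-456.8,p[1]+361.8)<2
pick(458,-361.5)
robot.move_l((*MX,180),vel=220); s=st("over pad")
assert s["gripper_width"]>.66
press()
place(-80)
E
```

```text
[ 456.64365959 -362.04022598] 0.8318490405083587
at pot t=93.3 p [ 458.5 -362.    26.8] jaw -0.0 tilt 0.09 F [1.  0.  0.9] g 1.003
gripped t=93.9 p [ 458.1 -361.5   26.2] jaw 0.0 tilt 0.01 F [-0.4  0.2  0.6] g 0.685
width mm 59.6
lift t=94.1 p [ 457.8 -361.3   28.8] jaw -0.0 tilt 0.03 F [ 0.1 -0.2 -3.2] g 0.685
lifted t=95.3 p [ 457.5 -360.9  179. ] jaw 0.0 tilt 0.1 F [-0.1  0.5 -2.4] g 0.686
over pad t=97.1 p [626.9 -45.9 180.2] jaw -0.2 tilt 0.02 F [-0.7 -0.4 -3.4] g 0.685
above pad t=98.4 p [627.1 -43.9  89.6] jaw 0.0 tilt 0.04 F [-0.5 -0.4 -3.3] g 0.684
[(89.0, np.float64(88.9), np.float64(-2.4)), (88.0, np.float64(88.2), np.float64(-2.0)), (87.0, np.float64(87.3), np.float64(-0.3)), (86.0, np.float64(86.2), np.float64(0.8)), (85.0, np.float64(85.2), np.float64(1.6)), (84.0, np.float64(84.1), np.float64(2.2)), (83.0, np.float64(83.1), np.float64(3.7)), (82.0, np.float64(82.2), np.float64(3.8)), (81.0, np.float64(81.2), np.float64(4.1)), (80.0, np.float64(80.2), np.float64(4.8)), (79.0, np.float64(79.3), np.float64(6.1)), (78.0, np.float64(78.4), np.float64(6.6)), (77.0, np.float6
[... 320 characters left out ...]
t64(19.2)), (73.0, np.float64(76.0), np.float64(22.3))]
hold t=104.1 p [627.6 -44.1  76.1] jaw -0.0 tilt 0.11 F [-6.3  1.5 23.2] g 0.684
hold t=104.6 p [627.7 -44.   76. ] jaw 0.0 tilt 0.11 F [-7.5  2.1 21.8] g 0.682
hold t=105.0 p [627.7 -44.1  76.1] jaw -0.0 tilt 0.11 F [-6.7  2.1 21.6] g 0.683
hold t=105.5 p [627.6 -44.1  76. ] jaw 0.0 tilt 0.11 F [-6.8 -0.1 21.2] g 0.683
off t=106.3 p [626.6 -43.7  94. ] jaw 0.0 tilt 0.11 F [ 0.  -0.9 -2.6] g 0.684
up t=107.0 p [626.8 -43.7 179.1] jaw 0.0 tilt 0.08 F [ 0.4  0.5 -3.7] g 0.682
down t=110.9 p [478.6 148.6  26.1] jaw -2.6 tilt 0.03 F [-3.2 -0.8  5.3] g 0.679
released t=112.6 p [477.8 148.4 149.2] jaw -2.6 tilt 0.08 F [ 0.3 -0.3 -0. ] g 0.849
```

```bash
python3 - <<'E'
from h import *
push(-80)
robot.move_ptp((450,-250,230),ori(0)); st()
ims=grab(3)
overlay(ims,[(*rk(18,y),POT,(0,255,0)) for y in(-80,0,80)],"pics/k3.png",[("scene",(300,130,480,280)),("top",(90,190,330,350))],4)
cv2.imwrite("pics/scene4.png",ims["scene"][:,:,::-1]); cv2.imwrite("pics/top4.png",ims["top"][:,:,::-1])
C=(449.7,-60.2)
overlay(ims,[(*C,[(48,8),(12,48),(12,80)],(0,255,0))],"pics/d4.png",[("scene",(200,200,300,290)),("top",(350,250,450,340))],4)
E
```

```text
behind t=116.0 p [427.1 150.9  24.4] jaw 87.4 tilt 0.04 F [0.8 0.3 0.3] g 0.008
[(-126, -125.8, 0.3), (-116, -115.6, -0.3), (-106, -105.5, -1.3), (-96, -95.4, -0.2), (-86, -85.3, -0.6), (-76, -75.2, -1.2), (-66, -65.1, -0.7), (-56, -55.1, -0.8), (-46, -45.1, -0.8), (-36, -35.2, -0.3), (-26, -25.4, -0.4), (-25, -25.1, 2.3), (-24, -24.2, 1.3), (-23, -23.4, 4.2), (-22, -23.4, 6.5), (-21, -23.4, 10.2)]
pushed t=121.4 p [545.  145.6  23.7] jaw 87.4 tilt 0.31 F [-10.9  -0.3   8.4] g 0.006
clear t=123.0 p [521.8 146.5 149.2] jaw 87.4 tilt 0.08 F [ 0.7  0.5 -0. ] g 0.002
 t=124.5 p [ 450.6 -248.6  229.6] jaw 0.2 tilt 0.04 F [-0.4  0.4 -0.4] g 0.006
```

View pics/k3.png

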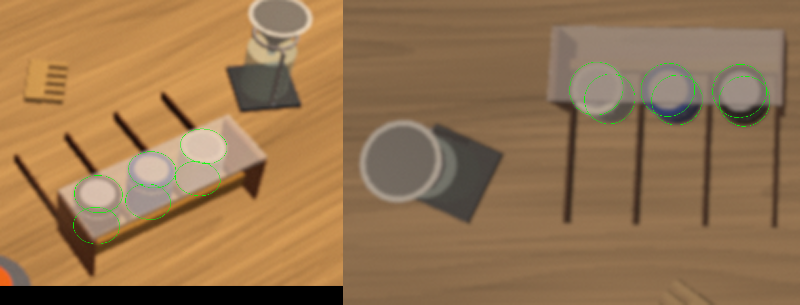

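View pics/d4.png

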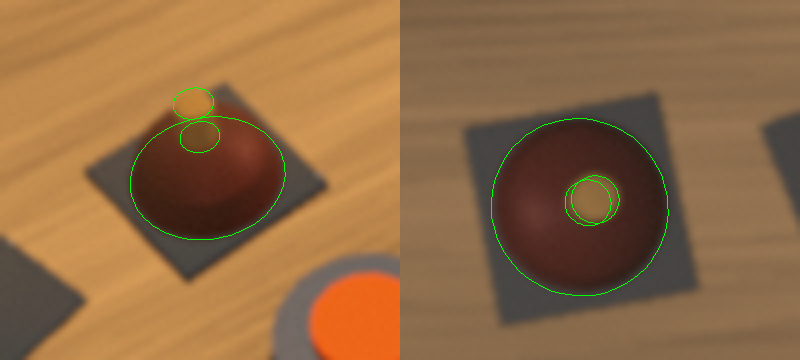

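All three pots match the stop outlines, and the dome sits squarely on the coaster at top (396,301). Next I'll regrasp the dome with the jaws turned 90°, so it is centred in both axes, and put it back.

```bash
python3 - <<'E'
from h import *
C=(449.7,-60.2); a=np.pi/2
move_gripper(0.55,25); robot.move_ptp((*C,150),ori(a)); robot.move_l((*C,75),vel=120); robot.dwell(.2); robot.move_l((*C,55),vel=60); st("at knob")
move_gripper(0.0,25); s=st("grip"); print(87*s["gripper_width"])
robot.move_l((*C,180),vel=120); robot.move_l((*MX,180),vel=180); robot.dwell(.3); s=st("over")
assert s["gripper_width"]>.2
robot.move_l((*MX,110),vel=100); robot.dwell(.3)
for z in np.arange(103,94,-1.0):
    robot.move_l((*MX,z),vel=30); s=readout.get_state(); 
    if s["wrist_force"][2]>2.5: break
st("down"); move_gripper(0.5); robot.dwell(.2); robot.move_l((*MX,170),vel=120); st("up")
robot.move_ptp((430,-260,250),ori(0)); st()
ims=grab(3)
overlay(ims,[(*MX,[(48,50),(12,90),(12,122),(55,50),(60,0)],(0,255,0))],"pics/d5.png",[("top",(350,185,420,255)),("scene",(255,250,330,320))])
cv2.imwrite("pics/scene5.png",ims["scene"][:,:,::-1]); cv2.imwrite("pics/top5.png",ims["top"][:,:,::-1])
E
```

```text
at knob t=128.3 p [449.4 -60.4  54.6] jaw 90.0 tilt 0.07 F [ 0.1 -0.  -0.1] g 0.551
grip t=128.9 p [449.8 -60.1  55.1] jaw 90.0 tilt 0.02 F [0.1 0.8 0.6] g 0.269
23.435132803964184
over t=131.5 p [627.1 -43.8 180.3] jaw 90.0 tilt 0.05 F [-0.7 -0.1 -2.4] g 0.268
down t=134.8 p [627.6 -44.1  97.2] jaw 90.0 tilt 0.04 F [-2.7  0.4  5.7] g 0.266
up t=136.5 p [627.  -43.8 169.4] jaw 90.0 tilt 0.06 F [-0.3 -0.2 -0.3] g 0.502
 t=137.8 p [ 430.1 -259.5  249.2] jaw 0.1 tilt 0.08 F [ 0.4  0.6 -0.6] g 0.502
```

View pics/d5.png

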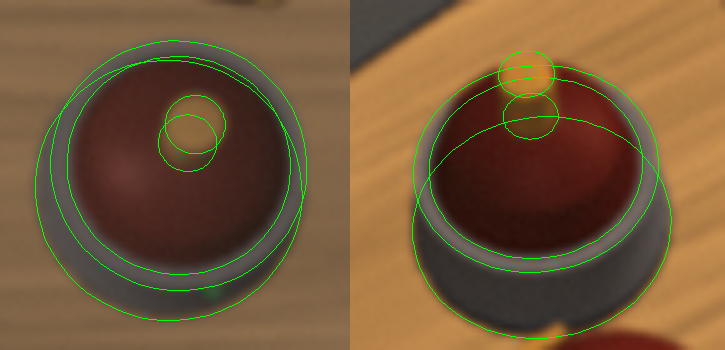

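View pics/scene5.png

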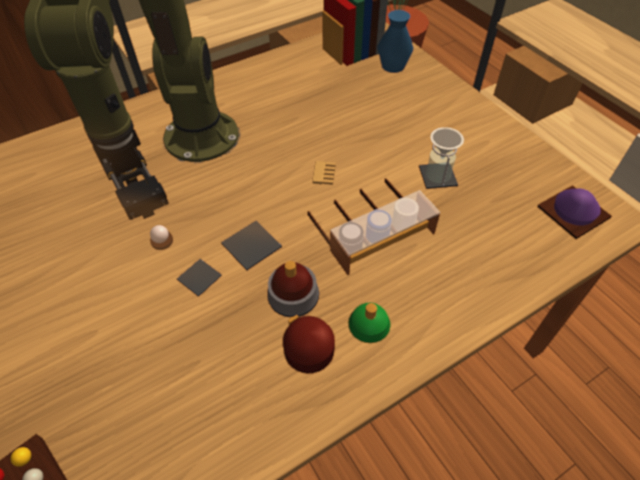

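View pics/top5.png

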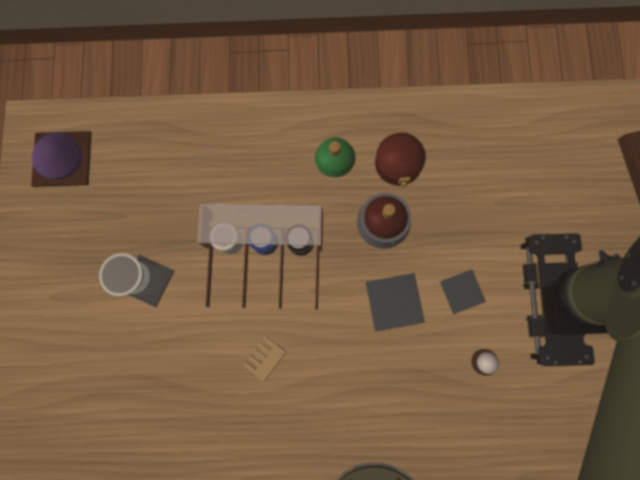

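The dome sits concentric on the mixer at top (386,216). The three pots are against the stop at top (223,236), (262,239) and (300,239). Funnel, box, marble and comb are at their first pixels. I'll hand it in.

```bash
python3 - <<'E'
from h import *
order.finish_job(); st("done")
E
```

```text
the job is handed in; nothing more can be done
the job is handed in; nothing more can be done
```

The job was done as asked and handed in at about 138 s; no verdict comes back. White, blue and black were there; I saw no yellow pot.

- **Dome:** I set it on the 110 mm slate coaster first and put it back last. In both cameras it sits concentric with the mixer's pad.
- **Shaking:** White, blue and black were pressed in that order. Each time the pad met its hard stop at exactly 12 mm of travel, and I held it there about 2 s with about 22 N on the wrist.
- **Rack:** White is in the +80 lane, blue in the middle and black in the −80 lane. Each push ended against firm resistance of 10–16 N, and the last pictures match the outlines of pots standing against the stop.
- **Left alone:** The funnel, box, marble and spacer are at their first pixel positions by eye, and I noticed no pot knocked aside.

Two readings were imperfect. The automatic outline fits of the pots differed by 3–5 mm in x between the cameras, so I averaged them, checked overlays by eye and gripped along x so the jaws centred each pot. The sliding force read only about 1 N, not the 2–5 N stated, so the end positions rest on the firm stop and the pictures.

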